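Pin the cigar-mould press shut

ROBOT

A 7-joint arm with a two-finger parallel gripper is mounted at the origin on the work surface. World frame = base frame: x ahead of the robot, y to its left, z up, the work surface at z = 0. Lengths are in m, angles in rad, forces in N, time in s.
With the tool pointing down it reaches from about 0.35 to 0.9 m from the base axis. Payload 19.9 kg.
Tool frame: the origin (TCP) lies at the very end of the fingers, on their centre line; the grasp point (between the pads) lies 19 mm behind it; z points along the fingers, y is the line along which they close (so a half turn about z gives the same grasp; the last joint's range is limited). The gripper opens to 85 mm and grips with 20 to 120 N. Pads are 22 mm wide; open, the fingers measure 114 mm over their backs; the gripper's body (76 mm by 85 mm) begins 54 mm behind the grasp point. The pads swing forward as they close: fully open they stand 13 mm farther back than shut.
Start: joints at [-1.232, 0.417, -0.01, 1.614, 0.005, 1.111, -0.053], TCP at [0.232, 0.58, 0.231] pointing down, gripper open.
Joint ranges: [-2.81, 2.81], [-0.39, 2.02], [-1.27, 1.25], [0.06, 2.57], [-1.19, 4.33], [0.19, 2], [-2.82, 2.82]. Speed limits (rad/s): [1.89, 1.89, 2.39, 2.39, 3.01, 3.01, 3.01].

INTERFACE

Orientations are given as a unit quaternion [x, y, z, w].
In Python, from station import env gives the robot as it stands. The module is installed in compiled form; this text tells all that it offers.
- The arm moves only by the tool servo_tool, never from a script. Its arguments are lists of equal length, an entry for each row: "dp": the shift along the tool's x, y, z in m, a list of three; "delta_rot": the turn, a rotation vector about the tool's x, y, z in rad, a list of three; "gripper": the opening, from 0 (shut) to 1 (fully open). A call has 1 to 8 rows; each row is the pose to reach, as a shift and turn from the pose commanded when the call began, along the tool's axes at that moment; what a row does not reach only later rows make up. A row lasts 1/8 s, in which the tool goes at most 62.5 mm and 10.7 degrees, less where a joint would pass 70% of its speed; a pose out of reach is approached as far as the arm can. A call with a gripper value outside its range is refused whole. The fingers move at their own pace and stop on an object; "grip_force" is the grip in N (left out, the last holds). Time passes only in rows, so rows that repeat a pose let the fingers close. It gives the time, the measured TCP pose, the force, the opening and the grip force at its end, in the units of the state.
- env.get_state(): the state, without advancing time (a new reading comes with each control period).
- env.read_camera(name): name is "side" or "top"; returns a dict with "pixels" (384x512x3 uint8, red, green, blue), "fx", "fy", "cx", "cy" (pixels), "eye" and "attitude" of the camera in the world. Camera axes: x right, y down, z forward; pixel columns grow to the right and rows downward; lengths in m; the calibration is good to about 2 mm. A picture is of the moment at which its call begins. There is no depth.
- env.job_done(): hands the job in; it is judged then, once.
The state is a dict: "t": time; "qpos": joint angles; "qd": joint speeds; "joint_efforts": joint torques, N m; "position": TCP position; "ee_rot": TCP orientation; "force": force on the tool from outside, world axes, zero at the start; "moment": the same for the moment, N m; "opening": finger opening in m; "gripper_force": force on a finger pad.
Only numpy, scipy, OpenCV 4.12 (cv2) and the standard library are available. Lean on these libraries where they do the work, as an engineer would, in place of code of your own. Each camera call takes 0.05 s, during which the arm holds its last target. There are 200 camera calls.

TASK

Swing the green press bar fully down over the moulds, then take the red-headed linch pin from its rack and push it down through the bar's end and the bracket below until its head is fully home on the bar. Then flip the pin's sprung brass ring down round the bar end so that it snaps shut over the pin's lower end, and let go of everything. Do not shift or tip the bottle, cup and jar.

Things in the scene. Friction and masses are not known exactly. Their poses are not given: they have to be found in the camera images.
- bar (a joint): Angle of the press bar's stiff hinge, rad: 0 = fully down (stop), larger = raised, at most 0.6. It stays where left; about 2 to 6 N down at the lug closes it. Bar: green flat steel, 30 mm wide, 10 mm thick; its level hinge axis lies 240 mm behind the latch point (latch -x) and 5 mm below it.
- lug_top (a point): Middle of the top of the bar's lug, where to push the bar down. Lug: upright green plate, 10 mm along the bar, 24 mm across, 45 mm high. With the bar down it stands 18 to 28 mm behind the hole's axis, 5 mm from the pin's head: no finger fits between. Axes move with the bar: x along it to its free end, z out of its top.
- latch (a point): The pin hole's centre at the level of the bar's top face when the bar is down, 110 mm above the bench; fixed. x = level, along the bar to its free end; z up. Hole 12.5 mm wide, through the bar (10 mm) and the fixed bracket (10 mm) 1 mm below it. Bar and bracket end 14 mm beyond the hole's axis (+x) and are 30 mm wide; beyond and below is free air.
- press: The fixed press; its origin is on the bench straight below the latch point, axes as there. Bracket post (25 x 30 mm) 32 to 58 mm behind the hole. Black moulds under the bar, 84 to 200 mm behind it, 260 mm wide, up to 92 mm high. Wooden base 15 mm high, from 15 to 315 mm behind the hole, 200 mm wide.
- pin: The loose linch pin, 0.16 kg. Origin: centre of the underside of its head's flange; z up along the pin, x the way its open ring points. Flange 26 x 16 x 6 mm; steel shank below it 10 mm thick, 44 mm long, the last 10 mm tapered to 5 mm. It goes into the latch with its x along latch x, so that the ring points out past the bar's free end.
- pin_grip (a point): Where to grip the pin: on its red upright tab, 36 mm above the flange's underside; axes as the pin. The tab is 26 mm along x, 12 mm along y; its top is 52 mm above the flange's underside. A hinge rod 7 mm thick, 44 mm long runs along y through the head, 9 mm above that underside: keep fingertips over 13 mm above it.
- ring (a joint): Angle of the pin's sprung ring, rad: 0 = open, pointing out level along pin x (as it starts); 1.57 = shut, pointing down, round the pin's lower end. A weak over-centre spring holds it at either end (under 1 N at its far side); pushed down past about 0.8 it snaps shut by itself.
- ring_end (a point): Middle of the ring's far side, 56 mm from the hinge rod's axis: where to push it. The ring is a D of 5 mm brass wire, 44 mm wide between wire centres; shut, its far side passes just under the pin's tip.
- rack_hole (a point): Centre of the hole's mouth in the rack, where the pin starts, flange on the block, pin x = rack x. Fixed wooden block, 64 (x) x 56 (y) mm, 60 mm high. Four steel prongs, 48 mm high, stand on it 3.5 mm from the tab's broad (+-y) faces: here the tab can only be gripped by its narrow ends, fingers closing along pin x. Lift it straight up 100 mm or more.
- stand_hole (a point): Centre of the hole's mouth (13 mm wide, right through) in the stand: fixed wooden block like the rack, 60 mm high, with no prongs and a thin brass plate at its foot. The pin can be set upright in it, at any yaw, to be gripped another way: at the press the lug leaves only the tab's broad faces free (fingers closing along pin y).
- bottle_mid (a point): Middle of a loose amber bottle, 56 mm across, about 180 mm high: leave alone.
- cup_mid (a point): Middle of a loose steel cup, 68 mm across, 60 mm high: leave alone.
- jar_mid (a point): Middle of a loose green glass jar, 66 mm across, about 100 mm high: leave alone.
Mind the look-alikes: they are no part of the job. Leave any black or purple look-alike of the pin alone.

How it is judged:
On the way, in this order (a step that is already met when the one before it is completed fails the run):
1. the press bar is fully down (value of joint bar below 0.03 rad), for 0.2 s.
2. the pin is through bar and bracket, its head home on the bar (value of joint bar below 0.03 rad and horizontal distance between pin_grip and latch below 0.009 m and z of pin_grip in the frame of latch between 0.03 and 0.04 m and angle between pin_grip's own z axis and vertical below 0.15 rad), for 0.2 s.
3. the ring is flipped shut over the pin's end (all of step 2 and value of joint ring above 1.4 rad), for 0.2 s.
At the end, for the whole second after the job is handed in: The bar is down (within 0.03 rad), the pin stands upright (within 0.15 rad) in the latch hole with its head home (within 4 mm in height, 9 mm sideways), its ring is shut (over 1.4 rad), and the pin is at rest (all of step 3 and linear speed of pin below 0.02 m/s); the robot touches nothing.
It fails at once if the bottle is shifted over 30 mm or tipped (distance of bottle_mid from where it was at the start of the episode above 0.03 m or angle between bottle_mid's own z axis and vertical above 0.35 rad).
It fails at once if the cup is shifted over 30 mm or tipped (distance of cup_mid from where it was at the start of the episode above 0.03 m or angle between cup_mid's own z axis and vertical above 0.35 rad).
It fails at once if the jar is shifted over 30 mm or tipped (distance of jar_mid from where it was at the start of the episode above 0.03 m or angle between jar_mid's own z axis and vertical above 0.35 rad).
It also fails if it takes over 70 s, if anything falls off the work surface, if the arm or the gripper's body presses on something with over 40 N, if the wrist force passes 120 N, or if a joint passes its speed limit or range.

## Working session

There is one attempt and no reset: what is moved stays moved. The work goes in short steps, Python scripts to look and compute and a tool call to move; the robot and the scene stay as the last step left them, time stands still between calls to the robot, and variables do not carry over. Pictures are saved under pics/ and viewed, at most 10 in all, crops included, and the job is handed in when it is done.

Besides the shell and the picture viewer there is one more tool, called after ">>>" as a command line: name --argument value ..., lists and objects as JSON in quotes. servo_tool: Moves the arm, as the interface text tells. Its arguments: {"type":"object","properties":{"dp":{"type":"array"},"delta_rot":{"type":"array"},"gripper":{"type":"array"},"grip_force":{"type":"number"}},"required":["dp","delta_rot","gripper"]}

```bash
mkdir -p pics
cat > h.py <<'E'
import numpy as np, cv2
from scipy.spatial.transform import Rotation as R
from station import env
def cam(n):
    c=env.read_camera(n); return c
def save(c,f,crop=None,s=1):
    im=c["pixels"][:,:,::-1]
    if crop: x0,y0,x1,y1=crop; im=im[y0:y1,x0:x1]
    cv2.imwrite(f,cv2.resize(im,None,fx=s,fy=s,interpolation=cv2.INTER_CUBIC))
def rot(c):
    a=np.array(c["attitude"],float); return R.from_quat(a).as_matrix() if a.size==4 else a.reshape(3,3)
def ray(c,u,v):
    d=rot(c)@np.array([(u-c["cx"])/c["fx"],(v-c["cy"])/c["fy"],1]); return np.array(c["eye"]),d
def onz(c,u,v,z):
    e,d=ray(c,u,v); return e+d*(z-e[2])/d[2]
def tri(c1,p1,c2,p2):
    e1,d1=ray(c1,*p1);e2,d2=ray(c2,*p2)
    s=np.linalg.lstsq(np.c_[d1,-d2],e2-e1,rcond=None)[0]
    a=e1+s[0]*d1;b=e2+s[1]*d2; return (a+b)/2,np.linalg.norm(a-b)
def proj(c,p):
    q=rot(c).T@(np.array(p)-np.array(c["eye"])); return np.array([c["fx"]*q[0]/q[2]+c["cx"],c["fy"]*q[1]/q[2]+c["cy"]])
E
python3 - <<'E'
from h import *
t=cam("top");s=cam("side")
for c in(t,s): print({k:v for k,v in c.items() if k!="pixels"})
im=np.vstack([t["pixels"],s["pixels"]])
save(t,"pics/t0.png",None,1.5);save(s,"pics/s0.png",None,1.5)
st=env.get_state();print({k:np.round(v,3) for k,v in st.items()})
E
```

```text
{'fx': 366.0405455719715, 'fy': 366.0405455719715, 'cx': 250.40191045657164, 'cy': 190.15213931827552, 'eye': array([0.50117167, 0.02421416, 1.12940513]), 'attitude': array([ 0.70909521, -0.70456957,  0.00628438, -0.0269483 ])}
{'fx': 362.8305195724472, 'fy': 362.8305195724472, 'cx': 252.3274638439484, 'cy': 187.60057426047695, 'eye': array([ 0.02673161, -0.85586611,  0.68081057]), 'attitude': array([ 0.82755545, -0.2377206 ,  0.12810874, -0.4921677 ])}
{'t': np.float64(0.1), 'qpos': array([-1.233,  0.418, -0.01 ,  1.614,  0.005,  1.111, -0.053]), 'qd': array([ 0.001, -0.   ,  0.   , -0.003,  0.   ,  0.   , -0.002]), 'joint_efforts': array([ 0.0000e+00, -8.6581e+01,  6.8000e-01, -4.3563e+01,  1.9000e-02,
        5.0000e-03, -0.0000e+00]), 'position': array([0.232, 0.58 , 0.231]), 'ee_rot': array([ 0.189,  0.982, -0.001, -0.   ]), 'force': array([-0.297, -1.288,  0.784]), 'moment': array([-0.03 , -0.046,  0.03 ]), 'gripper_force': np.float64(0.0), 'opening': np.float64(0.085)}
```

View pics/t0.png

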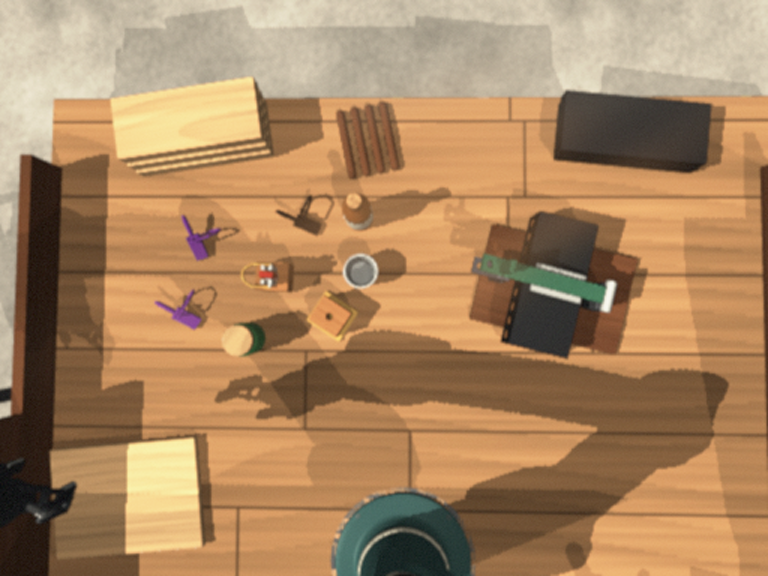

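View pics/s0.png

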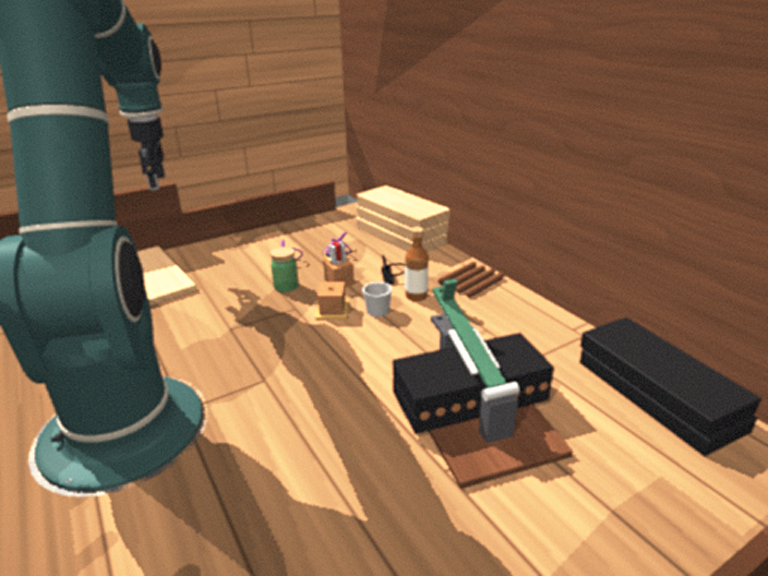

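Candidates for the pin (top picture, 512-px scale): the red-headed pin upright between prongs in the rack at (177,183); purple look-alikes at (133,160) and (121,205); a black look-alike at (203,142). I choose the red one at (177,183), ring pointing left. The stand is at (221,210), and the press lug and free end are at about (323,176). Next is a close crop to check.

Run:
```python
from h import *
t=cam("top");s=cam("side")
def cr(c,x0,y0,w,h,f): return cv2.resize(c["pixels"][y0:y0+h,x0:x0+w,::-1],None,fx=f,fy=f,interpolation=cv2.INTER_CUBIC)
a=cr(t,155,160,100,75,4); b=cr(t,305,135,130,100,3)[:300,:390]; b=cv2.copyMakeBorder(b,0,0,0,10,0)
c=cr(s,170,150,100,75,4); d=cr(s,260,180,100,75,4)
cv2.imwrite("pics/m1.png",np.vstack([np.hstack([a,b]),np.hstack([c,d])]))
```

```text
(no output)
```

View pics/m1.png

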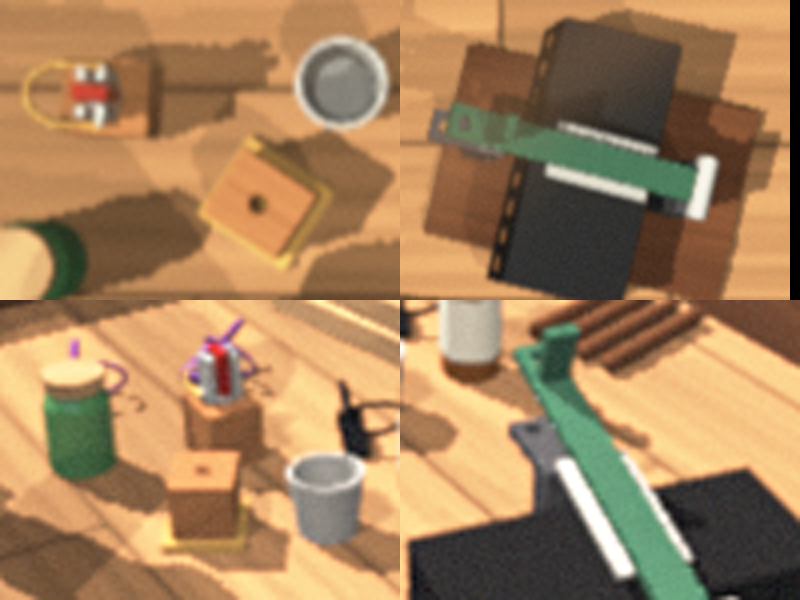

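```bash
cat >> h.py <<'E'
def blob(c,f,box):
    x0,y0,x1,y1=box; im=c["pixels"].astype(int)[y0:y1,x0:x1]; m=f(im[...,0],im[...,1],im[...,2])
    ys,xs=np.nonzero(m); return np.array([xs.mean()+x0,ys.mean()+y0]),len(xs),np.c_[xs+x0,ys+y0].astype(np.float32)
red=lambda r,g,b:(r>120)&(g<80)&(b<80)
green=lambda r,g,b:(g>r+25)&(g>b+8)
E
python3 - <<'E'
from h import *
t=cam("top");s=cam("side")
for c,b in((t,(160,165,200,200)),(s,(210,155,240,180))):
    p,n,_=blob(c,red,b); print("red",p,n,cv2.minAreaRect(_))
    if c is t: pt=p; print(onz(c,*p,0.112),onz(c,*p,0.105))
    else: print(tri(t,pt,s,p))
hole=lambda r,g,b:(r+g+b<270)
for c,b in((t,(213,205,226,217)),(s,(215,189,226,196))):
    im=c["pixels"].astype(int)[b[1]:b[3],b[0]:b[2]].sum(2); w=np.clip(im.mean()-60-im,0,None); yy,xx=np.mgrid[b[1]:b[3],b[0]:b[2]]
    p=np.array([(w*xx).sum(),(w*yy).sum()])/w.sum(); print("stand",p,onz(c,*p,.06))
p,n,pts=blob(t,green,(310,160,420,215)); r=cv2.minAreaRect(pts);print("bar",p,n,cv2.boxPoints(r))
l=cv2.fitLine(pts,cv2.DIST_L2,0,.01,.01).ravel();print(l)
print("lugtop",tri(t,(342,180),s,(300,189)), "barend",tri(t,(320,175),s,(291,200)), "hinge-ish", onz(t,403,195,.115))
# rack block yaw via ring+block wood; mould box
blk=lambda r,g,b:(r<60)&(g<60)&(b<60)
p,n,pts=blob(t,blk,(325,135,405,240)); r=cv2.minAreaRect(pts);bx=cv2.boxPoints(r);print("mould",r,[np.round(onz(t,*q,.092)[:2],3) for q in bx])
E
```

```text
red [177.66666667 182.625     ] 24 ((177.5, 182.5), (3.0, 7.0), 90.0)
[0.56890029 0.25821939 0.112     ] [0.56936628 0.25982941 0.105     ]
red [224.92307692 165.30769231] 13 ((226.2028350830078, 170.24911499023438), (19.56683921813965, 3.937230110168457), 72.6459732055664)
(array([0.57018573, 0.26151409, 0.09701529]), np.float64(0.0006502446256855692))
stand [218.62277679 210.62998614] [0.49088008 0.14825163 0.06      ]
stand [220.11319553 192.12224098] [0.48994442 0.14767167 0.06      ]
bar [374.58016529 188.98181818] 605 [[321.29416 181.82353]
 [324.05887 170.76472]
 [403.5883  190.64708]
 [400.82358 201.70589]]
[9.6878529e-01 2.4790129e-01 3.7458017e+02 1.8898181e+02]
lugtop (array([ 0.57366986, -0.18136476,  0.19895837]), np.float64(0.004213067008084816)) barend (array([ 0.58753999, -0.13322314,  0.13651021]), np.float64(0.005634266202372194)) hinge-ish [ 0.53789806 -0.36442626  0.115     ]
mould ((369.9961242675781, 197.3147735595703), (55.73402786254883, 74.71923065185547), 14.743562698364258) [array([ 0.45 , -0.179]), array([ 0.654, -0.234]), array([ 0.614, -0.384]), array([ 0.411, -0.329])]
```

Run:
```python
from h import *
t=cam("top")
for th in(.15,.2,.25):
    A=onz(t,402.2,196.2,.112); B=onz(t,322.7,176.3,.105+.254*np.sin(th)+.005*np.cos(th)); d=B-A; print(th,A,B,np.hypot(*d[:2]),np.degrees(np.arctan2(d[1],d[0])))
yel=lambda r,g,b:(r>g+25)&(g>b+60)&(r>150)
# ring: brass pixels left of the head
p,n,pts=blob(t,yel,(155,168,176,198)); print("ring",p,n); 
for q in [(162,183),(178,183)]: print(onz(t,*q,.069))
im=t["pixels"][172:194,158:200]; print(im[...,0][::2,::2])
st=env.get_state(); print(R.from_quat(st["ee_rot"]).as_matrix().round(3))
T=R.from_quat(st["ee_rot"]).as_matrix().T
print(T@(np.array([.572,-.183,.26])-st["position"]))
```

```text
0.15 [ 0.53469338 -0.3633617   0.112     ] [ 0.58546107 -0.14012955  0.14790114] 0.22893219346017857 77.18765375311682
0.2 [ 0.53469338 -0.3633617   0.112     ] [ 0.58439093 -0.13804304  0.16036234] 0.2307343582041717 77.5616743140071
0.25 [ 0.53469338 -0.3633617   0.112     ] [ 0.58333267 -0.1359797   0.17268517] 0.23252603048798137 77.9258248488078
ring [165.92307692 183.53846154] 65
[0.57042789 0.31419673 0.069     ]
[0.57067027 0.26711166 0.069     ]
[[195 192 193 190 190 192 189 190 191 192 190 193 191 182 166 140 133 125
  138 146 144]
 [202 204 204 204 204 203 197 182 180 181 181 182 171 153 158 145 132 129
  131 152 152]
 [196 196 196 205 211 210 223 214 223 204 205 207 123 149 161 154 150 129
  110 141 152]
 [186 189 209 204 177 181 185 202 228 169 153 222 117 132 148 148 150 122
   98 137 148]
 [172 188 194 164 177 173 182 200 206 165 143 149 108 117 150 151 152 116
   99 131 134]
 [152 189 161 151 152 153 172 197 209 209 204 193 115 111 148 149 151 117
   99 110 111]
 [195 210 188 195 192 193 191 196 194 187 191 181 109 103 140 143 141 108
   98 134 139]
 [199 207 208 190 199 199 196 197 206 161 184 188 109 122 142 145 148 105
   95 142 145]
 [197 197 209 209 188 193 177 185 222 136 180 222  98 127 154 164 182 110
   96 144 145]
 [189 187 190 206 217 198 183 182 188 193 215 191 137 170 226 225 226 119
   97 143 144]
 [192 191 191 189 194 194 186 189 200 215 229 216 217 219 223 224 218 112
   97 142 145]]
[[-0.929  0.371 -0.   ]
 [ 0.371  0.929 -0.   ]
 [-0.    -0.    -1.   ]]
[-0.59911675 -0.58278777 -0.02864497]
```

>>> servo_tool --dp '[[-0.6,-0.583,-0.03],[-0.6,-0.583,-0.03],[-0.6,-0.583,-0.03],[-0.6,-0.583,-0.03],[-0.6,-0.583,-0.03],[-0.6,-0.583,-0.03],[-0.6,-0.583,-0.03],[-0.6,-0.583,-0.03]]' --delta_rot '[[0,0,0],[0,0,0],[0,0,0],[0,0,0],[0,0,0],[0,0,0],[0,0,0],[0,0,0]]' --gripper '[0,0,0,0,0,0,0,0]'

```text
t: 1.35
position: [0.436, 0.1223, 0.2496]
ee_rot: [0.189, 0.982, 0.0, 0.0]
force: [1.3, 0.7, -0.5]
opening: 0.0
gripper_force: 0.0
```

>>> servo_tool --dp '[[-0.239,-0.233,-0.01],[-0.239,-0.233,-0.01],[-0.239,-0.233,-0.01],[-0.239,-0.233,-0.01],[-0.239,-0.233,-0.01],[-0.239,-0.233,-0.01],[-0.239,-0.233,-0.01]]' --delta_rot '[[0,0,0],[0,0,0],[0,0,0],[0,0,0],[0,0,0],[0,0,0],[0,0,0]]' --gripper '[0,0,0,0,0,0,0]'

```text
t: 2.22
position: [0.571, -0.1825, 0.2589]
ee_rot: [0.19, 0.982, -0.0, -0.0]
force: [-0.9, 0.8, 0.1]
opening: 0.0002
gripper_force: 0.0
```

Run:
```python
from h import *
s=cam("side");t=cam("top")
def cr(c,x0,y0,w,h,f): return cv2.resize(c["pixels"][y0:y0+h,x0:x0+w,::-1],None,fx=f,fy=f,interpolation=cv2.INTER_CUBIC)
cv2.imwrite("pics/m2.png",np.hstack([cr(s,250,130,100,100,4),cr(t,300,130,100,100,4)]))
print(env.get_state()["position"],env.get_state()["t"])
```

```text
[ 0.57088778 -0.18014896  0.2590349 ] 2.325
```

View pics/m2.png

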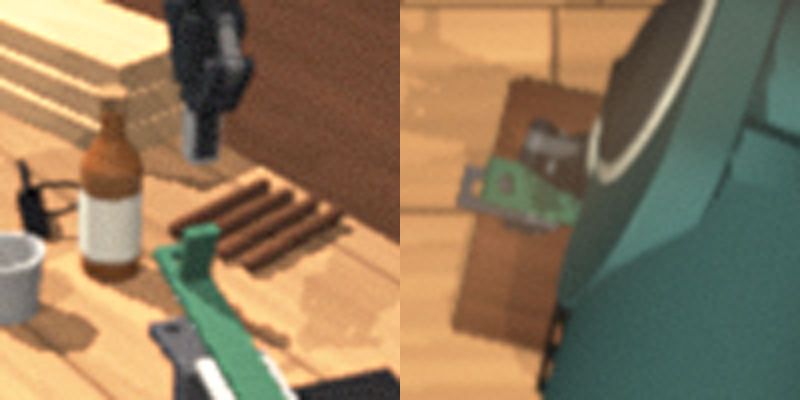

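>>> servo_tool --dp '[[0,0,0.03],[0,0,0.055],[0,0.001,0.065],[0.001,0.005,0.075],[0.001,0.009,0.085],[0.002,0.013,0.095],[0.002,0.015,0.102],[0.002,0.015,0.106]]' --delta_rot '[[0,0,0],[0,0,0],[0,0,0],[0,0,0],[0,0,0],[0,0,0],[0,0,0],[0,0,0]]' --gripper '[0,0,0,0,0,0,0,0]'

```text
t: 3.32
position: [0.5752, -0.1655, 0.1543]
ee_rot: [0.188, 0.982, 0.001, 0.0]
force: [-20.3, 13.0, 58.8]
opening: -0.0002
gripper_force: 29.8
```

>>> servo_tool --dp '[[0,0,0.0],[0,0,-0.03],[0,0,-0.06]]' --delta_rot '[[0,0,0],[0,0,0],[0,0,0]]' --gripper '[0,0,0]'

```text
t: 3.7
position: [0.5746, -0.1662, 0.2139]
ee_rot: [0.189, 0.982, -0.0, -0.0]
force: [0.2, 0.2, 0.0]
opening: 0.0001
gripper_force: 0.0
```

Run:
```python
from h import *
s=cam("side")
p,n,pts=blob(s,green,(270,180,345,260))
def cr(c,x0,y0,w,h,f): return cv2.resize(c["pixels"][y0:y0+h,x0:x0+w,::-1],None,fx=f,fy=f,interpolation=cv2.INTER_CUBIC)
cv2.imwrite("pics/m3.png",cr(s,260,150,80,80,7))
print("old bracket hole",onz(s,293.75,212,.099))
print(env.get_state()["position"],env.get_state()["t"])
```

```text
old bracket hole [ 0.58872363 -0.14231727  0.099     ]
[ 0.5760478  -0.16682624  0.21791138] 3.75
```

View pics/m3.png

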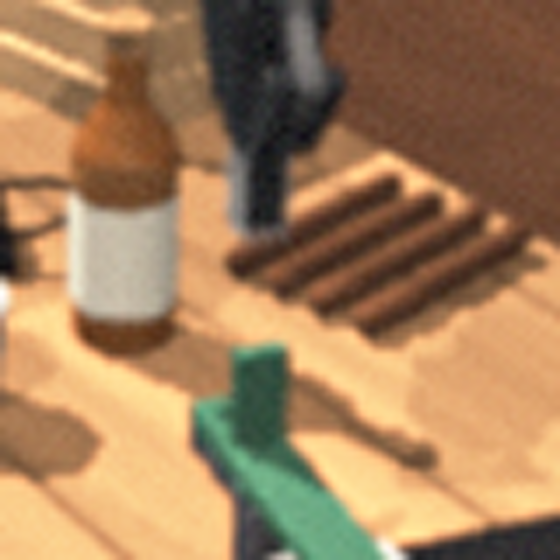

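>>> servo_tool --dp '[[0.02,0.05,-0.035],[0.164,0.392,-0.035],[0.164,0.392,-0.035],[0.164,0.392,-0.035],[0.164,0.392,-0.035],[0.164,0.392,-0.035],[0.164,0.392,-0.035],[0.164,0.392,-0.035]]' --delta_rot '[[0,0,0],[0,0,-0.363],[0,0,-0.363],[0,0,-0.363],[0,0,-0.363],[0,0,-0.363],[0,0,-0.363],[0,0,-0.363]]' --gripper '[0,0.6,0.6,0.6,0.6,0.6,0.6,0.6]'

```text
t: 4.75
position: [0.5663, 0.2642, 0.2473]
ee_rot: [0.005, 1.0, 0.001, -0.001]
force: [-0.6, -0.6, 0.1]
opening: 0.0509
gripper_force: 0.0
```

Run:
```python
from h import *
t=cam("top");s=cam("side")
p,n,pts=blob(t,green,(305,150,420,220)); 
r=cv2.minAreaRect(pts);print("bar",n,cv2.boxPoints(r))
for q in cv2.boxPoints(r): print(onz(t,*q,.11)[:2])
l=cv2.fitLine(pts,cv2.DIST_L2,0,.01,.01).ravel();print(l)
a=onz(t,l[2]-40*l[0],l[3]-40*l[1],.11);b=onz(t,l[2]+20*l[0],l[3]+20*l[1],.11);d=a-b;print(a,np.degrees(np.arctan2(d[1],d[0])))
def cr(c,x0,y0,w,h,f): return cv2.resize(c["pixels"][y0:y0+h,x0:x0+w,::-1],None,fx=f,fy=f,interpolation=cv2.INTER_CUBIC)
cv2.imwrite("pics/m4.png",np.vstack([np.hstack([cr(t,310,155,50,40,8),cr(s,275,190,50,40,8)]),np.hstack([cr(s,190,125,100,75,4),cr(t,140,150,100,75,4)])]))
st=env.get_state();print(st["t"],st["position"],R.from_quat(st["ee_rot"]).as_matrix().round(3))
```

```text
bar 533 [[314.6444  181.96465]
 [316.95288 171.80748]
 [402.83496 191.32613]
 [400.5265  201.48329]]
[ 0.57283118 -0.12418235]
[ 0.6011731 -0.1306046]
[ 0.54820525 -0.3660171 ]
[ 0.52018341 -0.35939281]
[9.7895604e-01 2.0407110e-01 3.7182925e+02 1.8960788e+02]
[ 0.57452794 -0.17395922  0.11      ] 78.39643043549192
4.85 [0.56762782 0.25885028 0.24778677] [[-1.     0.016 -0.   ]
 [ 0.016  1.    -0.001]
 [ 0.    -0.001 -1.   ]]
```

View pics/m4.png

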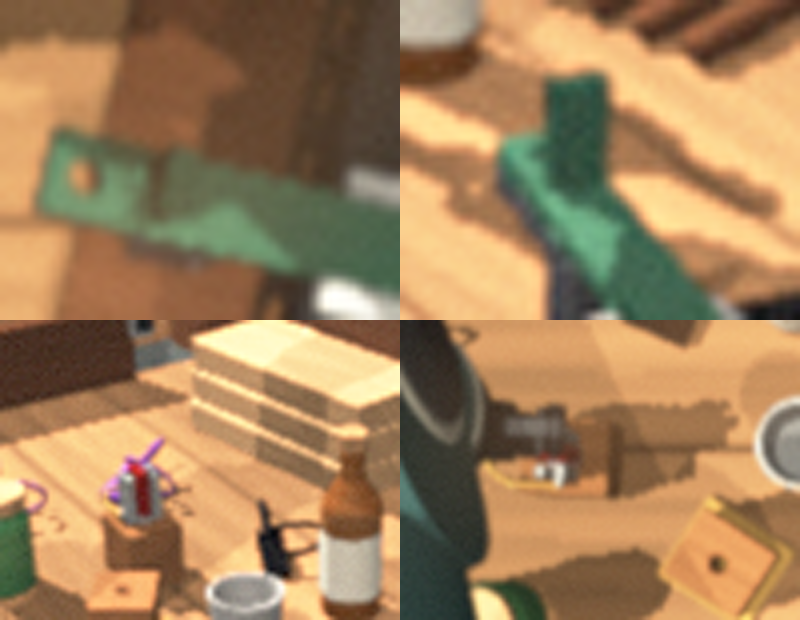

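>>> servo_tool --dp '[[-0.001,0.001,0.06],[-0.001,0.001,0.11],[-0.001,0.001,0.14],[-0.001,0.001,0.16],[-0.001,0.001,0.171],[-0.001,0.001,0.171]]' --delta_rot '[[0,0,0],[0,0,0],[0,0,0],[0,0,0],[0,0,0],[0,0,0]]' --gripper '[0.6,0.6,0.6,0.6,0.6,0.6]'

```text
t: 5.6
position: [0.569, 0.2594, 0.0773]
ee_rot: [0.009, 1.0, -0.0, 0.0]
force: [0.5, 0.3, 0.9]
opening: 0.0511
gripper_force: 0.0
```

Run:
```python
from h import *
t=cam("top")
for q in ((320.2,176.8),(320.6,177.2)): print("latch",onz(t,*q,.11))
im=t["pixels"][170:185,314:328].astype(int); w=im[...,0]-im[...,1]; print(w)
st=env.get_state();print(st["t"],st["position"],st["force"])
```

```text
latch [ 0.58729072 -0.13956319  0.11      ]
latch [ 0.58618135 -0.14066679  0.11      ]
[[ 40  40  31  19  16  19  24  29  28  26  30  31  31  29]
 [ 41  39  20  -2  -7  -3   8  14  18  19  26  27  29  28]
 [ 43  37  13 -14 -16 -15 -12  -8  -3   4  12  17  19  24]
 [ 40  33   8 -10 -17 -15 -15 -14 -11  -4  -2   1   5   9]
 [ 40  28   1 -15 -13  -7  -4  -6  -9  -5  -3  -1  -1   4]
 [ 39  22  -3 -15  -4  12  18  11   1  -2  -2   0   1   4]
 [ 41  16  -9 -10   5  29  33  24  12   2  -2   1  -1   3]
 [ 43  15 -11 -11   5  27  33  25  15   2  -3  -1   3   6]
 [ 43  10 -12 -10  -2  15  24  19   8  -5  -6   1   4  10]
 [ 36   1 -10 -11  -9   0   5   3  -4  -8  -6  -1   4  13]
 [ 32   3  -8  -7 -10  -7  -7  -7  -8  -7  -8  -4   4  14]
 [ 39  21  10   3   0  -3  -5  -5  -8  -7  -6  -5   5  14]
 [ 48  41  36  33  26  14   9   4   1  -2  -1  -1   1   9]
 [ 55  56  55  52  45  38  34  28  20  16  10   7   3   6]
 [ 60  61  61  61  54  49  50  46  37  33  28  22  17  14]]
5.65 [0.56925095 0.25964004 0.0779622 ] [ 0.11074879  0.80214777 -0.1152696 ]
```

>>> servo_tool --dp '[[0,0,0],[0,0,0],[0,0,0],[0,0,0],[0,0,0]]' --delta_rot '[[0,0,0],[0,0,0],[0,0,0],[0,0,0],[0,0,0]]' --gripper '[0.2,0.2,0.2,0.2,0.2]' --grip_force 60

```text
t: 6.28
position: [0.5694, 0.2609, 0.0785]
ee_rot: [0.008, 1.0, 0.001, 0.001]
force: [-1.3, 5.4, 6.2]
opening: 0.0253
gripper_force: 58.9
```

>>> servo_tool --dp '[[0,0,-0.01],[0,0,-0.03],[0,0,-0.06],[0,0,-0.09],[0,0,-0.122],[0,0,-0.122]]' --delta_rot '[[0,0,0],[0,0,0],[0,0,0],[0,0,0],[0,0,0],[0,0,0]]' --gripper '[0.2,0.2,0.2,0.2,0.2,0.2]'

```text
t: 7.02
position: [0.5698, 0.26, 0.2019]
ee_rot: [0.008, 1.0, 0.001, 0.002]
force: [0.2, -0.0, -3.1]
opening: 0.0253
gripper_force: 61.2
```

Run:
```python
from h import *
st=env.get_state();P=np.array(st["position"]);print(P,st["t"],st["opening"])
T=R.from_quat(st["ee_rot"]).as_matrix().T
print(T.T.round(3),(T@(np.array([.4903,.148,.199])-P)).round(4))
s=cam("side")
p,n,pts=blob(s,red,(200,100,260,180)); print("red side",p,n,"tcp proj",proj(s,P),"grasp",proj(s,P+[0,0,.019]))
```

```text
[0.569753   0.26001698 0.2019229 ] 7.025 0.025320131296691372
[[-1.     0.017  0.004]
 [ 0.017  1.     0.002]
 [-0.004  0.002 -1.   ]] [ 0.0776 -0.1133  0.0024]
red side [239.4  120.25] 20 tcp proj [223.22636825 139.271805  ] grasp [222.90587878 134.30808826]
```

>>> servo_tool --dp '[[0.02,-0.03,0.002],[0.06,-0.09,0.002],[0.0776,-0.1133,0.002],[0.0776,-0.1133,0.002],[0.0776,-0.1133,0.002]]' --delta_rot '[[0,0,0],[0,0,0],[0,0,0],[0,0,0],[0,0,0]]' --gripper '[0.2,0.2,0.2,0.2,0.2]'

```text
t: 7.7
position: [0.4892, 0.1481, 0.1968]
ee_rot: [0.008, 1.0, -0.0, -0.0]
force: [0.6, -0.2, -2.7]
opening: 0.0249
gripper_force: 61.2
```

Run:
```python
from h import *
st=env.get_state();P=np.array(st["position"]);print(P,st["t"],st["opening"],R.from_quat(st["ee_rot"]).as_matrix().round(3))
s=cam("side");t=cam("top")
print("tcp",proj(s,P),"tip",proj(s,P-[0,0,.061]),"hole",proj(s,[.4903,.148,.06]),"top hole",proj(t,[.4903,.148,.06]))
def cr(c,x0,y0,w,h,f): return cv2.resize(c["pixels"][y0:y0+h,x0:x0+w,::-1],None,fx=f,fy=f,interpolation=cv2.INTER_CUBIC)
cv2.imwrite("pics/m5.png",np.hstack([cr(s,185,120,70,90,6),cr(t,185,170,60,90,6)]))
```

```text
[0.48917541 0.14809517 0.19683351] 7.7 0.02493311864750033 [[-1.     0.016 -0.   ]
 [ 0.016  1.    -0.   ]
 [ 0.    -0.    -1.   ]]
tcp [217.15710802 156.05649332] tip [218.39830368 172.61923786] hole [220.16179649 192.05551316] top hole [218.70631518 210.82919088]
```

View pics/m5.png

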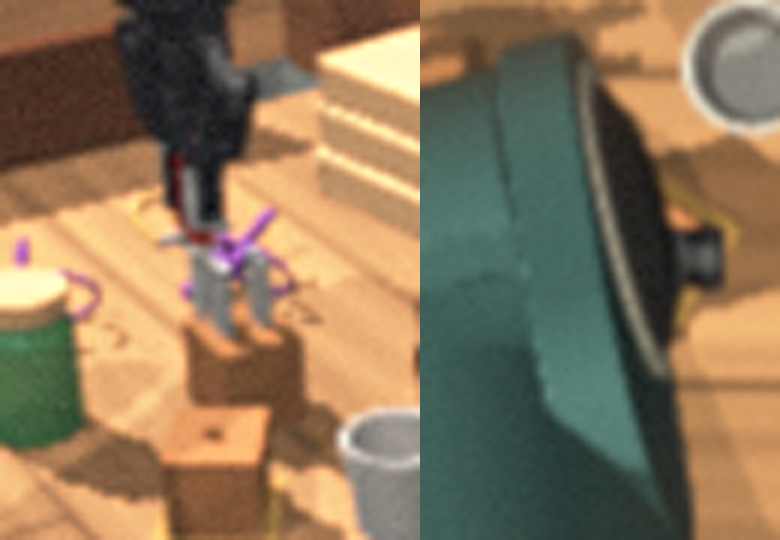

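>>> servo_tool --dp '[[-0.001,0,0.03],[-0.001,0,0.06],[-0.001,0,0.072],[-0.001,0,0.078],[-0.001,0,0.084],[-0.001,0,0.09],[-0.001,0,0.09]]' --delta_rot '[[0,0,0],[0,0,0],[0,0,0],[0,0,0],[0,0,0],[0,0,0],[0,0,0]]' --gripper '[0.2,0.2,0.2,0.2,0.2,0.2,0.2]'

```text
t: 8.68
position: [0.4904, 0.1475, 0.1072]
ee_rot: [0.009, 1.0, -0.0, 0.0]
force: [2.0, -3.3, -4.3]
opening: 0.0248
gripper_force: 61.0
```

>>> servo_tool --dp '[[0,0,0.008],[0,0,0.016],[0,0,0.023],[0,0,0.0275],[0,0,0.0275]]' --delta_rot '[[0,0,0],[0,0,0],[0,0,0],[0,0,0],[0,0,0]]' --gripper '[0.2,0.2,0.2,0.2,0.2]'

```text
t: 9.3
position: [0.4902, 0.1475, 0.0792]
ee_rot: [0.008, 1.0, -0.0, -0.0]
force: [3.1, -4.1, -5.0]
opening: 0.0252
gripper_force: 60.8
```

>>> servo_tool --dp '[[0,0,0],[0,0,0],[0,0,-0.02],[0,0,-0.06],[0,0,-0.06],[0,0,-0.06],[0,0,-0.06],[0,0,-0.06]]' --delta_rot '[[0,0,0],[0,0,0],[0,0,0],[0,0,0.15],[0,0,0.33],[0,0,0.51],[0,0,0.69],[0,0,0.87]]' --gripper '[0.6,0.6,0.6,0.6,0.6,0.6,0.6,0.6]'

```text
t: 10.3
position: [0.4901, 0.1481, 0.1399]
ee_rot: [0.432, 0.902, 0.0, -0.0]
force: [-0.5, 0.3, 0.8]
opening: 0.051
gripper_force: 0.0
```

>>> servo_tool --dp '[[0,0,0],[0,0,0],[0,0,0],[0,0,0],[0,0,0]]' --delta_rot '[[0,0,0.18],[0,0,0.36],[0,0,0.54],[0,0,0.7],[0,0,0.7]]' --gripper '[0.6,0.6,0.6,0.6,0.6]'

```text
t: 10.92
position: [0.4901, 0.1481, 0.1397]
ee_rot: [0.712, 0.702, -0.0, -0.0]
force: [0.3, 0.1, 0.4]
opening: 0.0513
gripper_force: 0.0
```

Run:
```python
from h import *
st=env.get_state();P=np.array(st["position"]);print(P,st["t"],st["opening"],R.from_quat(st["ee_rot"]).as_matrix().round(3),st["qpos"])
s=cam("side");t=cam("top")
p,n,pts=blob(s,red,(205,155,235,200)); print(p,n,"expect tab",proj(s,[.4903,.1475,.09]),proj(s,[.4903,.1475,.112]))
def cr(c,x0,y0,w,h,f): return cv2.resize(c["pixels"][y0:y0+h,x0:x0+w,::-1],None,fx=f,fy=f,interpolation=cv2.INTER_CUBIC)
cv2.imwrite("pics/m6.png",np.hstack([cr(s,185,130,70,90,6),cr(t,185,170,60,90,6)]))
```

```text
[0.49006793 0.14809998 0.13971233] 10.925 0.05127172094675566 [[ 0.015  1.    -0.   ]
 [ 1.    -0.015 -0.   ]
 [-0.    -0.    -1.   ]] [-0.90282476  0.39769028  0.66959025  1.99413771 -0.32387337  0.85597659
 -0.07033409]
[219.63829787 183.29787234] 47 expect tab [219.66288206 184.53214576] [219.240921   178.85884048]
```

View pics/m6.png

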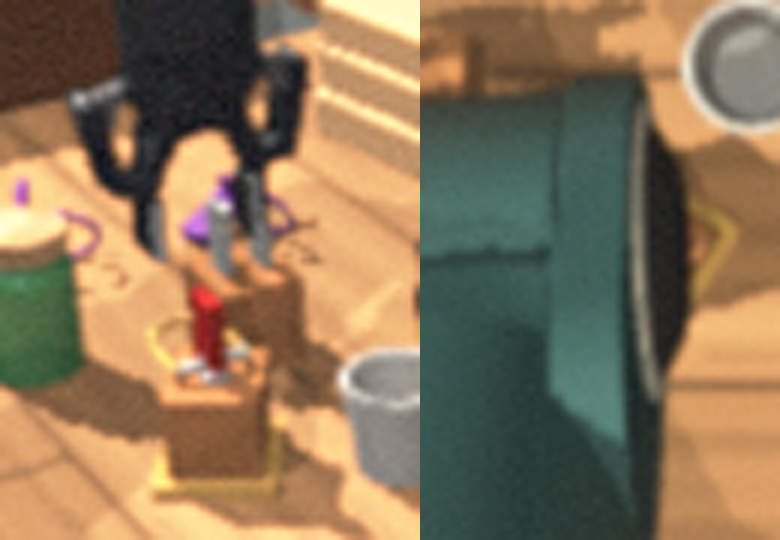

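>>> servo_tool --dp '[[0,0,0.02],[0,0,0.045],[0,0,0.0605],[0,0,0.0605],[0,0,0.0605],[0,0,0.0605],[0,0,0.0605],[0,0,0.0605]]' --delta_rot '[[0,0,0],[0,0,0],[0,0,0],[0,0,0],[0,0,0],[0,0,0],[0,0,0],[0,0,0]]' --gripper '[0.6,0.6,0.6,0.6,0,0,0,0]' --grip_force 70

```text
t: 12.02
position: [0.4907, 0.1479, 0.0799]
ee_rot: [0.713, 0.702, 0.001, 0.0]
force: [-0.3, 0.3, 6.2]
opening: 0.0108
gripper_force: 68.3
```

>>> servo_tool --dp '[[0,0,-0.015],[0,0,-0.05],[0,0,-0.1],[-0.03,0.01,-0.13],[-0.085,0.03,-0.13],[-0.14,0.05,-0.13],[-0.19,0.07,-0.13],[-0.24,0.085,-0.13]]' --delta_rot '[[0,0,0],[0,0,0],[0,0,0],[0,0,0],[0,0,0.1],[0,0,0.204],[0,0,0.204],[0,0,0.204]]' --gripper '[0,0,0,0,0,0,0,0]'

```text
t: 13.02
position: [0.5718, -0.0952, 0.2103]
ee_rot: [0.78, 0.625, 0.0, 0.0]
force: [0.7, 1.0, -1.1]
opening: 0.0108
gripper_force: 68.8
```

Run:
```python
from h import *
t=cam("top")
st=env.get_state();P=np.array(st["position"]);M=R.from_quat(st["ee_rot"]).as_matrix();print(P,st["t"],st["opening"],M.round(3))
print((M.T@(np.array([.587,-.141,.205])-P)).round(4))
```

```text
[ 0.57195255 -0.10271124  0.21081399] 13.075 0.011345695875452498 [[ 0.224  0.974  0.002]
 [ 0.974 -0.224 -0.003]
 [-0.003  0.002 -1.   ]]
[-0.0339  0.0232  0.006 ]
```

>>> servo_tool --dp '[[-0.03,0.02,0],[-0.04,0.0245,0.002],[-0.04,0.0245,0.002],[-0.04,0.0245,0.002]]' --delta_rot '[[0,0,0],[0,0,0],[0,0,0],[0,0,0]]' --gripper '[0,0,0,0]'

```text
t: 13.58
position: [0.5865, -0.1367, 0.2074]
ee_rot: [0.78, 0.626, 0.0, -0.0]
force: [0.5, 0.5, -0.7]
opening: 0.011
gripper_force: 68.9
```

Run:
```python
from h import *
s=cam("side");t=cam("top")
st=env.get_state();P=np.array(st["position"]);M=R.from_quat(st["ee_rot"]).as_matrix();print(P,st["t"],st["opening"],M.round(3))
print((M.T@(np.array([.587,-.141,.205])-P)).round(4))
print("tip",proj(s,P-[0,0,.0635]),"latch",proj(s,[.587,-.141,.11]),"origin",proj(s,P-[0,0,.0195]))
def cr(c,x0,y0,w,h,f): return cv2.resize(c["pixels"][y0:y0+h,x0:x0+w,::-1],None,fx=f,fy=f,interpolation=cv2.INTER_CUBIC)
cv2.imwrite("pics/m7.png",np.hstack([cr(s,265,150,60,75,8)]))
```

```text
[ 0.58659484 -0.1367293   0.20742852] 13.675 0.011041556433157733 [[ 0.217  0.976  0.   ]
 [ 0.976 -0.217  0.   ]
 [ 0.    -0.    -1.   ]]
[-0.0041  0.0013  0.0024]
tip [292.50541189 198.26681935] latch [293.13031514 208.80956072] origin [292.99367933 184.9122516 ]
```

View pics/m7.png

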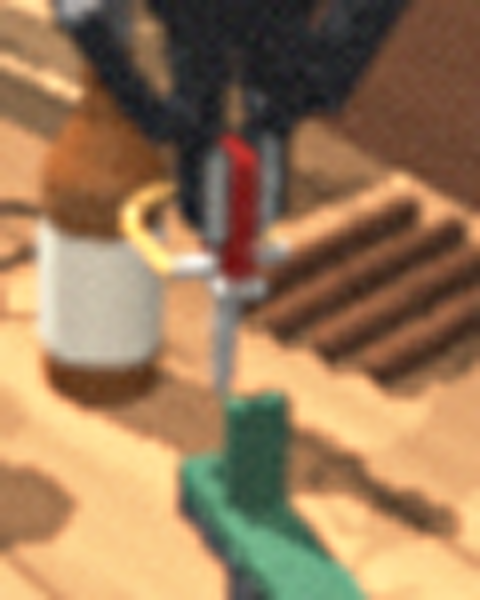

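Run:
```python
from h import *
s=cam("side");C=rot(s)
st=env.get_state();P=np.array(st["position"]);M=R.from_quat(st["ee_rot"]).as_matrix()
print("right.toolx,y",C[:,0]@M[:,0],C[:,0]@M[:,1], P)
im=s["pixels"].astype(float)
for v in list(range(168,200)):
    x=np.arange(286,302); px=im[v,286:302]
    if v<184: w=np.clip(px[:,0]-px[:,1]-80,0,None)*(px[:,1]<70)
    else: w=np.clip(30-(px[:,0]-px[:,2]),0,None)
    e=proj(s,P+[0,0,.019-.036+.052-(v-170)*.0033])
    print(v,round((w*x).sum()/max(w.sum(),1),2),round(w.sum()),end=" | ")
print()
for h in(.033,.015,-.0195,-.03,-.0455,-.0635): print(h,proj(s,P+[0,0,h]).round(2))
def cr(c,x0,y0,w,h,f): return cv2.resize(c["pixels"][y0:y0+h,x0:x0+w,::-1],None,fx=f,fy=f,interpolation=cv2.INTER_CUBIC)
```

```text
right.toolx,y -0.3218497924668491 0.9465374409477074 [ 0.58662047 -0.13693492  0.20742097]
168 294.11 112 | 169 294.98 128 | 170 295.19 93 | 171 295.32 28 | 172 295.0 14 | 173 294.67 18 | 174 295.0 11 | 175 294.94 16 | 176 294.73 15 | 177 294.85 13 | 178 295.0 9 | 179 294.75 16 | 180 294.75 4 | 181 295.0 4 | 182 294.35 23 | 183 294.56 16 | 184 290.62 16 | 185 295.07 27 | 186 294.96 93 | 187 294.23 92 | 188 293.51 57 | 189 293.19 54 | 190 292.63 41 | 191 292.62 32 | 192 292.64 39 | 193 292.58 38 | 194 292.61 28 | 195 292.63 27 | 196 292.35 20 | 197 292.0 9 | 198 0.0 0 | 199 298.47 38 | 
0.033 [293.66 168.27]
0.015 [293.44 174.08]
-0.0195 [293.04 184.94]
-0.03 [292.93 188.18]
-0.0455 [292.75 192.9 ]
-0.0635 [292.56 198.3 ]
```

>>> servo_tool --dp '[[-0.004,0.003,0.005],[-0.004,0.003,0.02],[-0.004,0.003,0.03],[-0.004,0.003,0.034],[-0.004,0.003,0.038],[-0.004,0.003,0.042],[-0.004,0.003,0.046],[-0.004,0.003,0.046]]' --delta_rot '[[0,0,0],[0,0,0],[0,0,0],[0,0,0],[0,0,0],[0,0,0],[0,0,0],[0,0,0]]' --gripper '[0,0,0,0,0,0,0,0]'

```text
t: 14.72
position: [0.5884, -0.1419, 0.1608]
ee_rot: [0.78, 0.625, -0.0, -0.001]
force: [-1.7, 4.9, -3.3]
opening: 0.0109
gripper_force: 68.5
```

>>> servo_tool --dp '[[0.001,0,0.005],[0.001,0,0.01],[0.001,0,0.016],[0.001,0,0.022],[0.001,0,0.022]]' --delta_rot '[[0,0,0],[0,0,0],[0,0,0],[0,0,0],[0,0,0]]' --gripper '[0,0,0,0,0]'

```text
t: 15.35
position: [0.5886, -0.1415, 0.1387]
ee_rot: [0.78, 0.625, -0.0, -0.0]
force: [-1.3, 3.8, -4.5]
opening: 0.011
gripper_force: 68.5
```

>>> servo_tool --dp '[[0.001,0,0.004],[0.001,0,0.007],[0.001,0,0.009],[0.001,0,0.01],[0.001,0,0.011],[0.001,0,0.011]]' --delta_rot '[[0,0,0],[0,0,0],[0,0,0],[0,0,0],[0,0,0],[0,0,0]]' --gripper '[0,0,0,0,0,0]'

```text
t: 16.1
position: [0.5893, -0.1409, 0.1297]
ee_rot: [0.781, 0.625, 0.001, 0.0]
force: [-12.0, 5.6, 25.5]
opening: 0.0112
gripper_force: 73.0
```

>>> servo_tool --dp '[[0,0,-0.001],[0,0,-0.001],[0,0,-0.001],[0,0,-0.02],[0,0,-0.07],[0.03,0,-0.08],[0.09,0,-0.08],[0.09,0,-0.08]]' --delta_rot '[[0,0,0],[0,0,0],[0,0,0],[0,0,0],[0,0,0],[0,0,0],[0,-0.18,0],[0,-0.36,0]]' --gripper '[0.5,0.5,0.5,0.5,0.5,0.5,0,0]'

```text
t: 17.1
position: [0.6099, -0.0509, 0.2104]
ee_rot: [0.769, 0.617, -0.129, 0.105]
force: [-0.6, -0.6, -1.4]
opening: 0.007
gripper_force: 0.0
```

>>> servo_tool --dp '[[0,0,0],[0,0,0],[0,0,0],[0,0,0]]' --delta_rot '[[0,-0.12,0],[0,-0.24,0],[0,-0.24,0],[0,-0.24,0]]' --gripper '[0,0,0,0]'

```text
t: 17.6
position: [0.6087, -0.0537, 0.2092]
ee_rot: [0.75, 0.599, -0.219, 0.175]
force: [0.0, -0.9, 1.0]
opening: 0.0
gripper_force: 0.0
```

Run:
```python
from h import *
s=cam("side");t=cam("top")
st=env.get_state();P=np.array(st["position"]);M=R.from_quat(st["ee_rot"]).as_matrix();print(P,st["t"],st["opening"],M.round(3),st["qpos"].round(2),st["force"])
u=np.array([.217,.976,0]);L=np.array([.589,-.141,.11])
for x,z in((65,30),(57,4),(53,-20),(40.4,-38),(31.7,-45)):
    W=L+u*x/1e3+[0,0,.009+z/1e3]; print(x,z,(M.T@(W-P)).round(4))
def cr(c,x0,y0,w,h,f): return cv2.resize(c["pixels"][y0:y0+h,x0:x0+w,::-1],None,fx=f,fy=f,interpolation=cv2.INTER_CUBIC)
cv2.imwrite("pics/m8.png",np.hstack([cr(s,265,140,60,80,6),cr(t,285,150,60,80,6)]))
```

```text
[ 0.60861318 -0.05412243  0.20922355] 17.7 -6.962450891802114e-05 [[ 0.186  0.975 -0.118]
 [ 0.822 -0.221 -0.525]
 [-0.539  0.    -0.843]] [-0.84  0.74  0.96  1.62 -0.03  1.17 -0.2 ] [ 0.22382398 -0.63220615  0.1580432 ]
65 30 [ 0.0122 -0.0002  0.0637]
57 4 [ 0.0194 -0.0002  0.0899]
53 -20 [ 0.029  -0.0002  0.1123]
40.4 -38 [ 0.0281 -0.0002  0.1343]
31.7 -45 [ 2.450e-02 -1.000e-04  1.448e-01]
```

View pics/m8.png

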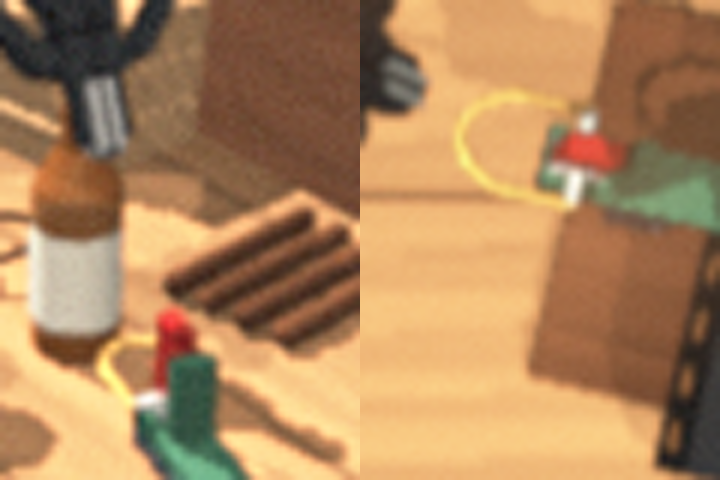

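>>> servo_tool --dp '[[0.006,0,0.035],[0.012,0,0.064],[0.019,0,0.088],[0.024,0,0.1],[0.029,0,0.112],[0.029,0,0.123],[0.028,0,0.134],[0.0245,0,0.145]]' --delta_rot '[[0,0,0],[0,0,0],[0,0,0],[0,0,0],[0,0,0],[0,0,0],[0,0,0],[0,0,0]]' --gripper '[0,0,0,0,0,0,0,0]'

```text
t: 18.7
position: [0.596, -0.1097, 0.0727]
ee_rot: [0.749, 0.6, -0.22, 0.176]
force: [1.2, -0.2, 0.2]
opening: 0.0
gripper_force: 0.0
```

Run:
```python
from h import *
s=cam("side");t=cam("top")
st=env.get_state();P=np.array(st["position"]);print(P,st["t"],st["force"])
def cr(c,x0,y0,w,h,f): return cv2.resize(c["pixels"][y0:y0+h,x0:x0+w,::-1],None,fx=f,fy=f,interpolation=cv2.INTER_CUBIC)
cv2.imwrite("pics/m9.png",np.hstack([cr(s,265,150,60,80,6),cr(t,285,150,60,80,6)]))
```

```text
[ 0.59521179 -0.11053783  0.07256976] 18.8 [ 0.2443112  -0.11617579  0.04448633]
```

View pics/m9.png

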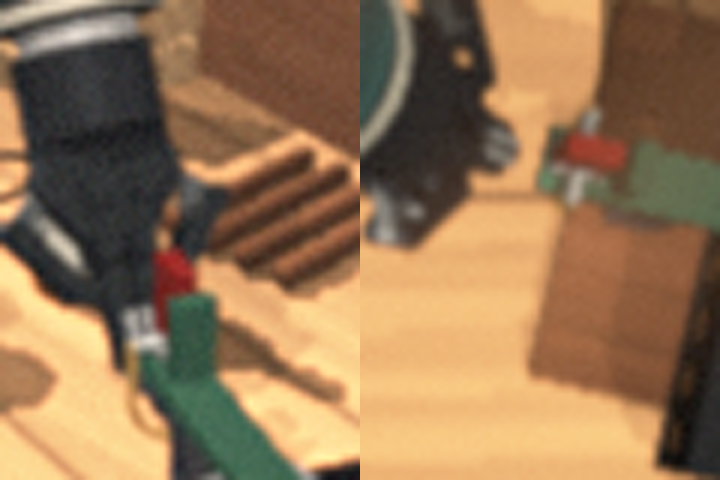

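>>> servo_tool --dp '[[0.02,0,-0.01],[0.03,0,-0.05],[0.03,0,-0.11],[0.03,0,-0.17],[0.03,0,-0.2],[0.03,0,-0.2]]' --delta_rot '[[0,0,0],[0,0,0],[0,0,0],[0,0,0],[0,0,0],[0,0,0]]' --gripper '[0,0,0,0,0,0]'

```text
t: 19.55
position: [0.6264, 0.0237, 0.2266]
ee_rot: [0.748, 0.601, -0.218, 0.177]
force: [-0.2, 0.0, -0.1]
opening: -0.0
gripper_force: 0.0
```

Run:
```python
from h import *
s=cam("side");t=cam("top")
st=env.get_state();P=np.array(st["position"]);print(P,st["t"],st["force"])
def cr(c,x0,y0,w,h,f): return cv2.resize(c["pixels"][y0:y0+h,x0:x0+w,::-1],None,fx=f,fy=f,interpolation=cv2.INTER_CUBIC)
cv2.imwrite("pics/m10.png",np.hstack([cr(s,255,150,65,75,6),cr(t,285,150,60,75,6)]))
for q in((.589,-.141,.063),(.589,-.141,.11)): print(proj(s,q))
```

```text
[0.62507614 0.02161685 0.22458833] 19.65 [-0.49161448  1.06480408 -0.31508622]
[293.15994553 221.89635729]
[293.67807652 208.60965079]
```

View pics/m10.png

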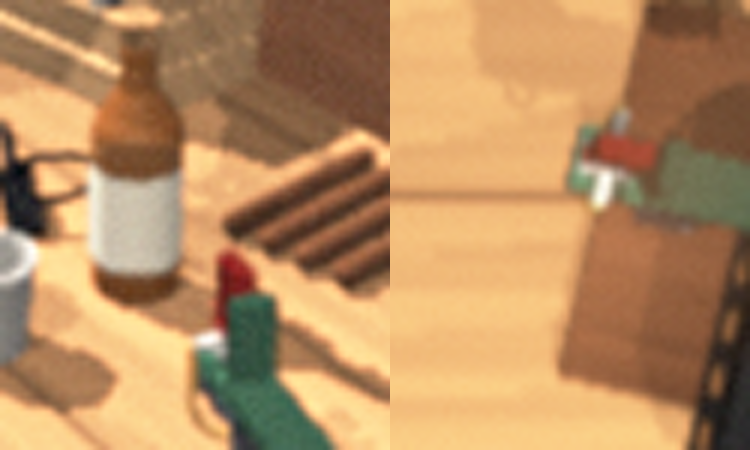

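The ring is shut: its brass wire hangs round the bar end, with its bottom at about (292,222) in the side view, right at the expected pin tip. The head is home and the arm is clear, so I'm handing the job in.

```bash
python3 -c "
from station import env
print(env.job_done())"
```

```text
the job is handed in; nothing more can be done
None
```

The job is handed in (no verdict was returned): the last pictures show the bar down, the red pin's head home, the ring snapped shut and the arm clear at about 20 s, but I viewed 12 pictures, two over the limit of 10.

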